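Load a carrier plate into the probe microscope

TASK

Slide the top carrier plate out over the magazine's front lip until its red end overhangs far enough to be pinched, carry it to the round turning post, lay it flat there and let go. Then take it by its bare end and slide it, red end first, into the microscope's slot, gently, until it is fully home against the stop, and leave it lying there. The two lower plates stay in the magazine, the plate must not fall, and nothing else on the table is to be disturbed.

Things in the scene. Friction and masses are not known exactly. Their poses are not given: they have to be found in the camera images.
- plate: The carrier plate to load, the top one of three alike stacked in the magazine: a flat, bare aluminium plate 120 long (its x) x 60 wide (its y) x 4 mm thick, about 80 g, with the last 28 mm at its -x end coloured red. Origin at the centre of its underside. It starts with its red end towards the magazine's open front.
- plate_red (a point): Middle of the plate's red end face, 60 mm from its centre (plate -x), at half its thickness.
- plate_bare (a point): Middle of the plate's bare metal end face, 60 mm from its centre (plate +x), at half its thickness.
- plate_mid: The plate directly under it, same size and colours; it stays in the magazine. Origin at the centre of its underside.
- plate_low: The lowest plate, same again; it stays in the magazine.
- magazine: Fixed plate magazine: grey block, blue walls, black foot 150 x 104 x 6 mm. Origin on the table under its centre; -x is its open front, roughly towards the robot. Pocket 124 x 64 mm, floor at 35 mm height; top plate's upper face at 47 mm. Blue side walls (y = 32 to 41 mm, whole length) and rear wall (x = 62 to 70 mm) rise to 51 mm, so plates cannot be gripped inside.
- lip (a point): Top middle of the magazine's low front lip, on its front face: magazine x = -68 mm, 40.5 mm high, 6 mm thick. It holds the two lower plates; the top plate (underside at 43 mm) slides out over it when dragged by a fingertip pressed on its face with some 10 N (the plates are smooth). It balances while under 55 mm overhangs. Below is free space down to the foot, which reaches 6 mm past the front.
- post: Fixed turning post: flat round black rubber top 48 mm across, 50 mm above the table, on a steel stem (28 mm) and round foot (76 mm across, 8 mm high). Origin on the table on its axis. A plate lies stably on it with its middle over the post, at any heading, both ends overhanging.
- microscope: Fixed probe microscope: black base 215 x 180 mm (x = -60 to 155 mm), 22 mm high, grey stage block, upright black tube (38 mm wide, centred at x = 57 mm, 175 mm high), steel column behind (212 mm high). Origin on the table under the centre of a plate that is fully home; +x points into the slot, roughly away from the robot.
- slot_mouth (a point): Centre of the slot's mouth, on its floor: microscope x = 5 mm, 50 mm high. From here the slot is 66 mm wide, side walls to 62 mm height; steel guides flare outward in front of it to x = -13 mm (82 mm wide). In front a tongue 36 mm wide at floor height carries the plate out to x = -58 mm; the outer 47 mm of a plate fully home is clear of the guides, its long edges free to grip, 28 mm above the base.
- slot_end (a point): Centre of the end stop's face at the blind end of the slot, 60 mm from the microscope's origin along its x, at mid-thickness height of a seated plate (52 mm); axes as the microscope's. An aluminium bridge with a red stripe covers the slot's last 25 mm; its underside is at 62 mm height, its top at 70 mm.
- dish: Bystander, not to be disturbed: shallow white ceramic dish, 76 mm wide, 14 mm high. Origin on its underside or axis.
- jar: Bystander, not to be disturbed: small amber glass jar, 42 mm wide, 55 mm high. Origin on its underside or axis.
- driver: Bystander, not to be disturbed: screwdriver lying flat, 150 mm long. Origin on its underside or axis.
- beaker: Bystander, not to be disturbed: clear plastic beaker, 64 mm wide, 85 mm high. Origin on its underside or axis.
- mouse: Bystander, not to be disturbed: black computer mouse, 104 x 60 mm, 34 mm high. Origin on its underside or axis.
- flask: Bystander, not to be disturbed: white plastic bottle, 60 mm wide, 130 mm high. Origin on its underside or axis.
Things that resemble listed ones, but are neither listed nor needed, are in the scene too. What is shaped like the magazine but orange or white is not meant.

How it is judged:
By the outcome, as a careful person would: the job done as asked, in the order asked, and still so for the second after the job is handed in, with the robot touching nothing.
It also fails if it takes over 72 s, if anything falls off the work surface, if the arm or the gripper's body presses on something with over 40 N, if the wrist force passes 120 N, or if a joint passes its speed limit or range.

ROBOT

A 6-joint arm with a two-finger parallel gripper is mounted at the origin on the work surface. World frame = base frame: x ahead of the robot, y to its left, z up, the work surface at z = 0. Lengths are in m, angles in rad, forces in N, time in s.
With the tool pointing down it reaches from about 0.275 to 0.75 m from the base axis. Payload 10.2 kg.
Tool frame: the origin (TCP) lies midway between the tips of the shut fingers; the grasp point (between the pads) lies 19 mm behind it (env.hold_point_z is the distance from the TCP to the grasp point, in m); x points along the fingers, z is the direction in which the jaws open and shut, and the axes are right-handed (so a half turn about x gives the same grasp; the last joint's range is limited). The gripper opens to 85 mm and grips with 20 to 120 N. Pads are 22 mm wide; open, the fingers measure 114 mm over their backs; the gripper's body (76 mm by 85 mm) begins 54 mm behind the grasp point. The pads swing forward as they close: fully open they stand 13 mm farther back than shut.
Start: joints at [1.044, 0.313, 1.498, -0, 1.331, -0.223], TCP at [0.157, 0.501, 0.231] pointing down, gripper open.
Joint ranges: [-2.94, 2.94], [-0.97, 2.17], [0.19, 2.56], [-1.23, 4.37], [0.02, 3.11], [-2.88, 2.88]. Speed limits (rad/s): [2.39, 2.39, 3.01, 3.14, 3.14, 3.14].

INTERFACE

Orientations are given as a unit quaternion [x, y, z, w].
In Python, from bench import env, kinematics, monitor, eyes, job gives the robot as it stands. The module is installed in compiled form; this text tells all that it offers. Calls block until the motion is done:
- env.reach(position, orientation): joint-space move of the TCP to a pose.
- env.movel(position, velocity=0.15, frame=None, guard=None): straight line of the TCP; frame=None keeps the orientation; velocity is the mean speed in m/s. With guard (N) it stops when the force on the tool has changed by that much, and returns True; else False.
- env.set_joints(angles): joint-space move.
- env.release() and env.close_gripper(effort=None): open the fingers fully, or close them until they stop; effort is the grip in N (None keeps the last).
- env.hold(seconds).
- kinematics.ik(position, orientation): joint angles nearest the present ones, or None.
- monitor.sense(): the state.
- eyes.grab_frame(name): name is "scene" or "top" or "wrist"; returns a dict with "frame" (420x560x3 uint8, red, green, blue), "mtx" (3x3 intrinsics, pixels), "k1" (the pictures are not rectified: a ray, as slopes to the right and down, at radius r is drawn at 1 + k1 r^2 times it, then the intrinsics apply), "view" (4x4, takes a point from world to camera coordinates). Camera axes: x right, y down, z forward; pixel columns grow to the right and rows downward; lengths in m; the calibration is good to about 2 mm. A picture is of the moment at which its call begins. There is no depth.
A pose or a line that the arm cannot do raises env.MotionError and nothing moves.
- job.hand_in(): hands the job in, once; it reports no verdict.
The state is a dict: "clock": time; "joints": joint angles; "qvel": joint speeds; "joint_efforts": joint torques, N m; "position": TCP position; "ee_rot": TCP orientation; "contact_force": force on the tool from outside, world axes, zero at the start; "ft_torque": the same for the moment, N m; "finger_gap": opening from 0.0 (shut) to 1.0 (fully open).
Only numpy, scipy, OpenCV 4.12 (cv2) and the standard library are available. Lean on these libraries where they do the work, as an engineer would, in place of code of your own. Each camera call takes 0.05 s, during which the arm holds its last target. There are 200 camera calls.

## Working session

There is one attempt and no reset: what is moved stays moved. The work goes in short steps, each a Python script; the robot and the scene stay as the last script left them, time stands still between calls to the robot, and variables do not carry over. Pictures are saved under pics/ and viewed, about 8 in all and at most 12, crops included, and the job is handed in when it is done.

```bash
mkdir -p pics
cat > h.py <<'E'
import numpy as np, cv2
from scipy.spatial.transform import Rotation as R
from bench import env, kinematics, monitor, eyes, job
def grab(n,save=None):
    f=eyes.grab_frame(n)
    if save: cv2.imwrite('pics/'+save,f['frame'][:,:,::-1])
    return f
def proj(f,P):
    P=np.atleast_2d(P); V=np.array(f['view']);c=P@V[:3,:3].T+V[:3,3]
    s=c[:,:2]/c[:,2:]; s=s*(1+f['k1']*(s**2).sum(1,keepdims=True))
    K=np.array(f['mtx']); return s@K[:2,:2].T+K[:2,2]
def unproj(f,px,z):
    px=np.atleast_2d(np.array(px,float));K=np.array(f['mtx']);d=(px-K[:2,2])@np.linalg.inv(K[:2,:2]).T
    s=d.copy()
    for _ in range(30): s=d/(1+f['k1']*(s**2).sum(1,keepdims=True))
    V=np.array(f['view']);Rm=V[:3,:3];o=-Rm.T@V[:3,3]
    r=np.c_[s,np.ones(len(s))]@Rm
    return o+r*((z-o[2])/r[:,2])[:,None]
E
python3 - <<'E'
from h import *
import pickle
D={}
for n in('top','scene','wrist'):
    f=grab(n,n+'0.png'); D[n]={k:f[k] for k in f}
    V=np.array(f['view']);print(n,-V[:3,:3].T@V[:3,3],V[2,:3],f['k1'],np.array(f['mtx'])[0])
pickle.dump(D,open('d0.pkl','wb'))
a=cv2.imread('pics/top0.png');b=cv2.imread('pics/scene0.png')
cv2.imwrite('pics/top0b.png',cv2.resize(a,(800,600),interpolation=cv2.INTER_CUBIC))
s=monitor.sense();print(s['position'],s['ee_rot'],s['contact_force'],env.hold_point_z,s['clock'])
print(R.from_quat(s['ee_rot']).as_matrix())
E
```

```text
top [0.43638693 0.01508908 1.28518155] [ 4.95879581e-02 -4.51459198e-05 -9.98769759e-01] -0.0645299962543898 [407.63461217   0.         273.87190259]
scene [1.42694727 0.45427829 0.84073792] [-0.72462991 -0.34044135 -0.59917542] -0.09820309598154112 [432.02581869   0.         274.44259594]
wrist [0.0802746  0.52589469 0.37403945] [ 0.30146928 -0.09575494 -0.9486555 ] -0.03866685841747832 [319.67197451   0.         278.28332617]
[0.15697233 0.50079872 0.2308857 ] [-0.41872913  0.57020442  0.41846017  0.56958223] [-0.53415927  0.10595397 -0.3062327 ] 0.0187 0.15
[[-4.83983356e-04 -9.54217361e-01  2.99113681e-01]
 [-8.27446348e-04  2.99113996e-01  9.54217026e-01]
 [-9.99999541e-01  2.14324636e-04 -9.34329867e-04]]
```

View pics/top0b.png

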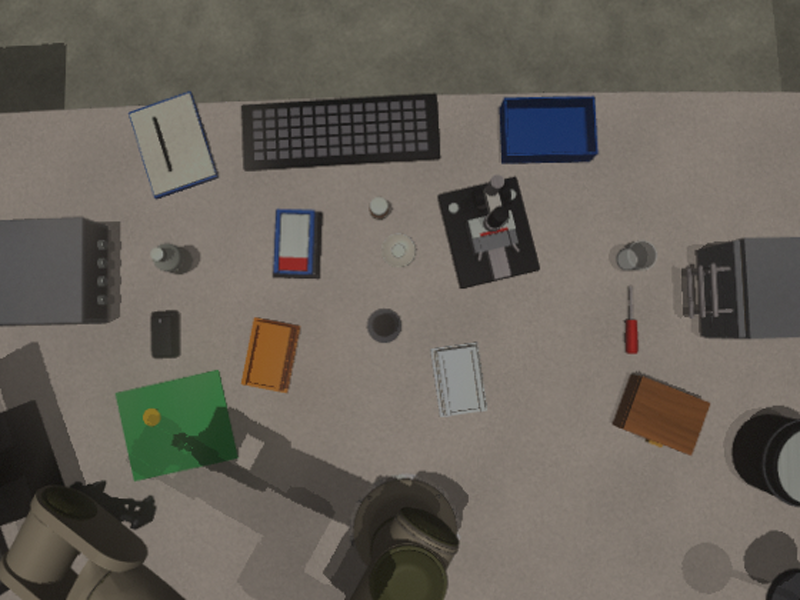

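View pics/scene0.png

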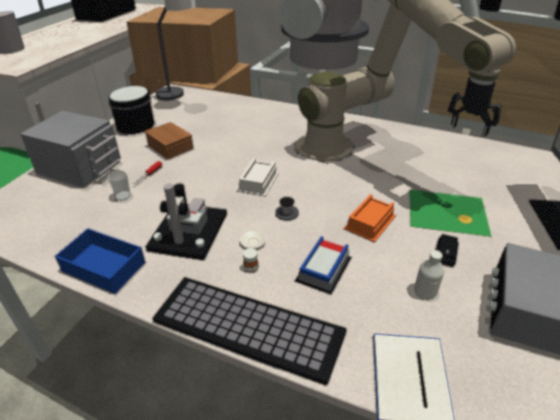

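Magazine (blue walls, red end near the robot) is at about (297,244) in the 800x600 top view. The orange (272,355) and white (459,379) lookalikes are excluded by colour, and the blue tray (548,130) has no plates. The post is at (384,325). The microscope is at (488,232), with its tongue towards the robot at (499,262).

Run:
```python
from h import *
import pickle
D=pickle.load(open('d0.pkl','rb'));f=D['top']
def u(l,z): print(np.round(unproj(f,np.array(l)*.7,z),3).tolist())
u([[275,210],[316,211],[313,276],[273,275]],.051)
u([[384,325]],.05)
u([[438,193],[515,178],[539,269],[461,288]],.022)
u([[497,262],[499,275]],.05)
a=cv2.imread('pics/top0.png')
m=[cv2.resize(a[y:y+60,x:x+53],(400,450),interpolation=cv2.INTER_CUBIC) for x,y in((182,140),(310,140))]
cv2.imwrite('pics/crop0.png',np.hstack(m))
q0=[-.5,.5,.5,.5]
print(R.from_quat(q0).as_matrix())
for p in([.6,.2,.25],[.45,0,.25],[.58,-.1,.3]):
    for yaw in(0,np.pi/2,np.pi,-np.pi/2):
        q=(R.from_euler('z',yaw)*R.from_matrix([[0,0,1],[0,1,0],[-1,0,0]])).as_quat()
        j=kinematics.ik(p,q); print(p,round(yaw,2),None if j is None else np.round(j,2))
```

```text
[[0.701, 0.259, 0.051], [0.695, 0.171, 0.051], [0.556, 0.18, 0.051], [0.56, 0.266, 0.051]]
[[0.447, 0.032, 0.05]]
[[0.734, -0.095, 0.022], [0.763, -0.266, 0.022], [0.56, -0.31, 0.022], [0.523, -0.138, 0.022]]
[[0.575, -0.213, 0.05], [0.547, -0.216, 0.05]]
[[ 0. -1.  0.]
 [ 0.  0.  1.]
 [-1.  0.  0.]]
[0.6, 0.2, 0.25] 0 [ 0.14  0.55  1.1  -0.    1.49  0.14]
[0.6, 0.2, 0.25] 1.57 [ 0.14  0.55  1.1  -0.    1.49 -1.43]
[0.6, 0.2, 0.25] 3.14 None
[0.6, 0.2, 0.25] -1.57 [ 0.14  0.55  1.1  -0.    1.49  1.71]
[0.45, 0, 0.25] 0 [-0.26  0.13  1.68 -0.    1.33 -0.26]
[0.45, 0, 0.25] 1.57 [-0.26  0.13  1.68 -0.    1.33 -1.83]
[0.45, 0, 0.25] 3.14 [-0.26  0.13  1.68 -0.    1.33  2.88]
[0.45, 0, 0.25] -1.57 [-0.26  0.13  1.68 -0.    1.33  1.31]
[0.58, -0.1, 0.3] 0 [-0.37  0.42  1.17 -0.    1.55 -0.37]
[0.58, -0.1, 0.3] 1.57 [-0.37  0.42  1.17 -0.    1.55 -1.94]
[0.58, -0.1, 0.3] 3.14 [-0.37  0.42  1.17 -0.    1.55  2.77]
[0.58, -0.1, 0.3] -1.57 [-0.37  0.42  1.17 -0.    1.55  1.2 ]
```

View pics/crop0.png

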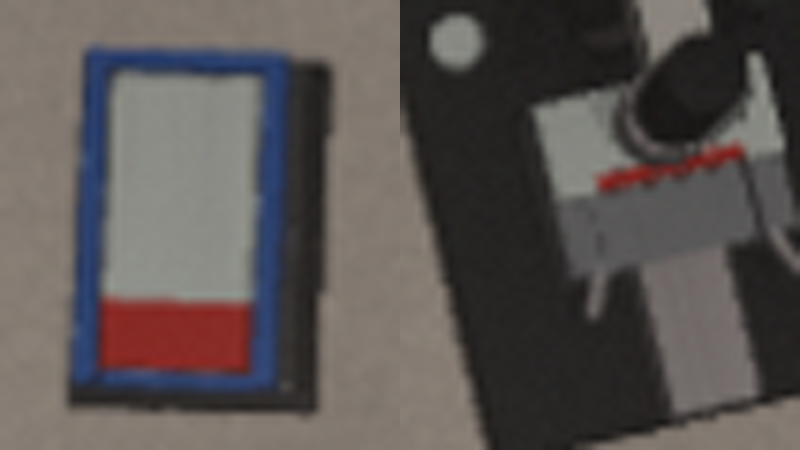

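The crop confirms the magazine: blue walls, grey plate, red end towards the robot. The microscope's tongue, flared guides and red-striped bridge also show. Next I'll look at each with the wrist camera and fit poses to edges.

```bash
cat >> h.py <<'E'
from scipy.optimize import minimize
def quat(yaw): # tool down; jaws open along world direction 'yaw' ; camera sits at yaw+90deg
    return (R.from_euler('z',yaw)*R.from_matrix([[0,0,1],[0,1,0],[-1,0,0]])).as_quat()
def seg(a,b,n=40): return np.linspace(a,b,n)
def circ(r,z): t=np.linspace(0,2*np.pi,80); return np.c_[r*np.cos(t),r*np.sin(t),0*t+z]
MAG=np.vstack([seg((-.068,y,.051),(.07,y,.051)) for y in(-.041,.041,-.032,.032)]+[seg((.07,-.041,.051),(.07,.041,.051))])
PLATE=lambda z:np.vstack([seg((s*.06,-.03,z),(s*.06,.03,z)) for s in(-1,1)]+[seg((-.06,y,z),(.06,y,z)) for y in(-.03,.03)]+[seg((-.032,-.03,z),(-.032,.03,z))])
POST=np.vstack([circ(.024,.05),circ(.038,.008)])
MIC=np.vstack([seg((-.06,-.09,.022),(-.06,.09,.022)),seg((-.06,.09,.022),(.155,.09,.022)),seg((-.06,-.09,.022),(.155,-.09,.022)),
  seg((-.058,.018,.05),(-.015,.018,.05)),seg((-.058,-.018,.05),(-.015,-.018,.05)),seg((-.058,-.018,.05),(-.058,.018,.05))])
def place(M,p): c,s=np.cos(p[2]),np.sin(p[2]); return np.c_[p[0]+c*M[:,0]-s*M[:,1],p[1]+s*M[:,0]+c*M[:,1],M[:,2]]
def fit(f,M,p0,fixyaw=False):
    g=cv2.GaussianBlur(f['frame'],(3,3),0); e=np.max([cv2.Canny(g[:,:,i],25,70) for i in range(3)],0)
    d=cv2.distanceTransform(255-e,cv2.DIST_L2,5)
    def cost(p,cap):
        px=proj(f,place(M,p)).astype(np.float32)
        v=cv2.remap(d,px[None,:,0].copy(),px[None,:,1].copy(),cv2.INTER_LINEAR,borderValue=cap)
        return np.minimum(v,cap).mean()
    p=np.array(p0,float)
    for cap,st in((15,.012),(8,.006),(4,.003)):
        S=np.vstack([p,p+[st,0,0],p+[0,st,0],p+[0,0,0 if fixyaw else st*6]])
        if fixyaw:
            r=minimize(lambda q:cost([q[0],q[1],p[2]],cap),p[:2],method='Nelder-Mead',options=dict(initial_simplex=S[:3,:2])); p=np.r_[r.x,p[2]]
        else: r=minimize(cost,p,args=(cap,),method='Nelder-Mead',options=dict(initial_simplex=S)); p=r.x
    return p,cost(p,4)
def overlay(f,items,box=None,k=1):
    im=cv2.resize(f['frame'][:,:,::-1],None,fx=k,fy=k,interpolation=cv2.INTER_CUBIC)
    for M,p in items:
        for u,v in proj(f,place(M,p)): cv2.circle(im,(int((u+.5)*k),int((v+.5)*k)),0,(0,255,0),-1)
    return im
E
python3 - <<'E'
from h import *
import pickle
P=dict(mag=(MAG,[.626,.219,-.06]),post=(POST,[.447,.032,0]),mic=(MIC,[.6,-.2115,.21]))
D={};ims=[]
env.set_joints(kinematics.ik([.35,.3,.25],quat(np.pi/2)))
for n,t in(('mag',[.60,.22,.2]),('post',[.44,.03,.2]),('mic',[.56,-.22,.24])):
    env.reach(t,quat(np.pi/2)); f=grab('wrist'); M,p0=P[n]
    p,c=fit(f,M,p0,n=='post'); pt,ct=fit(eyes.grab_frame('top'),M,p0,n=='post')
    print(n,np.round(p,4),round(c,2),'top',np.round(pt,4),round(ct,2)); D[n]=(f,p)
    im=overlay(f,[(M,p)],k=2); u,v=proj(f,[[*p[:2],.05]])[0]*2; x,y=int(max(0,min(u-200,720))),int(max(0,min(v-300,240)))
    ims.append(im[y:y+600,x:x+400]); print(x,y,monitor.sense()['clock'])
pickle.dump(D,open('d1.pkl','wb'))
cv2.imwrite('pics/fit1.png',np.hstack([ims[0],ims[2]]));cv2.imwrite('pics/fit1p.png',ims[1])
E
```

```text
mag [ 0.6212  0.2229 -0.0583] 0.54 top [ 0.6259  0.2326 -0.0051] 1.08
358 123 2.375
post [0.4488 0.0337 0.    ] 0.93 top [ 0.5076 -0.0329  0.    ] 1.53
362 96 3.45
mic [ 0.5989 -0.2121  0.2127] 0.76 top [ 0.5991 -0.2075  0.1827] 1.28
367 129 4.6333
```

View pics/fit1.png

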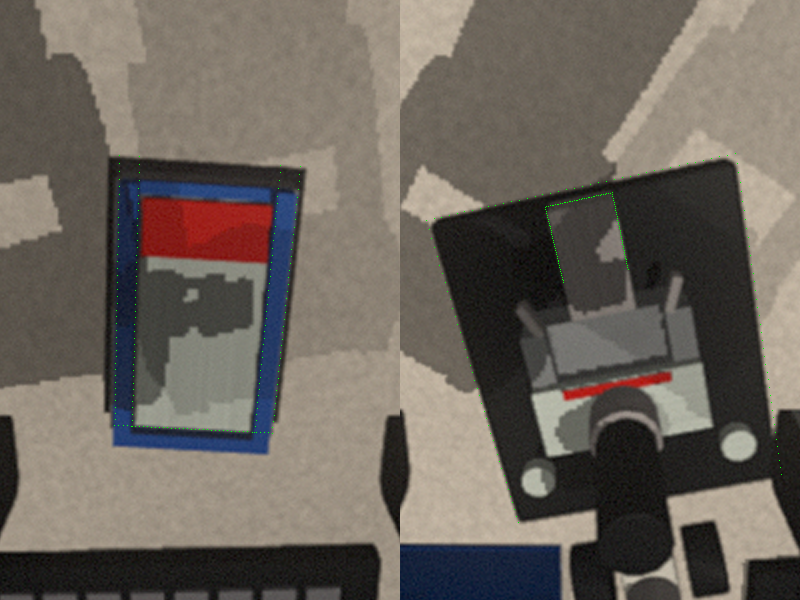

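The microscope fit lies on the base sides and the tongue (its front edge at (580,198) in this mosaic). The magazine fit locked onto the inner rear wall edge: the true outer rear edge is at y≈452, the model's at 431. I'll refit it with the plate outline and a better start, and check the post.

Run:
```python
from h import *
import pickle
D=pickle.load(open('d1.pkl','rb'));f,p=D['mag']
FT=np.vstack([seg((-.075+.001,-.052,.006),(-.074,.052,.006))])
M2=np.vstack([MAG,seg((.062,-.032,.051),(.062,.032,.051)),seg((-.068,-.041,.0405),(-.068,.041,.0405))])
for x0 in(.626,.630,.634):
    q,c=fit(f,M2,[x0,.2225,-.0583]); print('mag',np.round(q,4),round(c,2))
    if x0==.626 or c<best[1]: best=(q,c)
for x0 in(.621,.626,.630):
    r,c=fit(f,PLATE(.047),[x0,.2225,-.0583]); print('plate',np.round(r,4),round(c,2))
    if x0==.621 or c<bp[1]: bp=(r,c)
fp,pp=D['post']
for M in(circ(.024,.05),circ(.038,.008),POST): print('post',[np.round(fit(fp,M,[.449+a,.0337,0],True)[0][:2],4).tolist()+[round(fit(fp,M,[.449+a,.0337,0],True)[1],2)] for a in(-.004,0,.004)])
im=overlay(f,[(M2,best[0]),(PLATE(.047),bp[0])],k=3);u,v=proj(f,[[*best[0][:2],.05]])[0]*3;a=im[int(v)-300:int(v)+300,int(u)-200:int(u)+200]
im=overlay(fp,[(POST,pp)],k=3);u,v=proj(fp,[[*pp[:2],.05]])[0]*3;b=im[int(v)-300:int(v)+300,int(u)-200:int(u)+200]
print(a.shape,b.shape);cv2.imwrite('pics/fit2.png',np.hstack([a,b]))
```

```text
mag [ 0.6339  0.222  -0.0617] 0.33
mag [ 0.6339  0.222  -0.0619] 0.33
mag [ 0.6339  0.222  -0.0617] 0.33
plate [ 0.6328  0.2218 -0.0631] 0.34
plate [ 0.6328  0.2218 -0.0629] 0.34
plate [ 0.6328  0.2218 -0.0629] 0.34
post [[0.4487, 0.0336, np.float32(1.46)], [0.4488, 0.0336, np.float32(1.46)], [0.4487, 0.0335, np.float32(1.46)]]
post [[0.4489, 0.0338, np.float32(0.39)], [0.4488, 0.0339, np.float32(0.38)], [0.4489, 0.0338, np.float32(0.38)]]
post [[0.4488, 0.0337, np.float32(0.93)], [0.4488, 0.0336, np.float32(0.93)], [0.4488, 0.0337, np.float32(0.93)]]
(600, 400, 3) (600, 400, 3)
```

View pics/fit2.png

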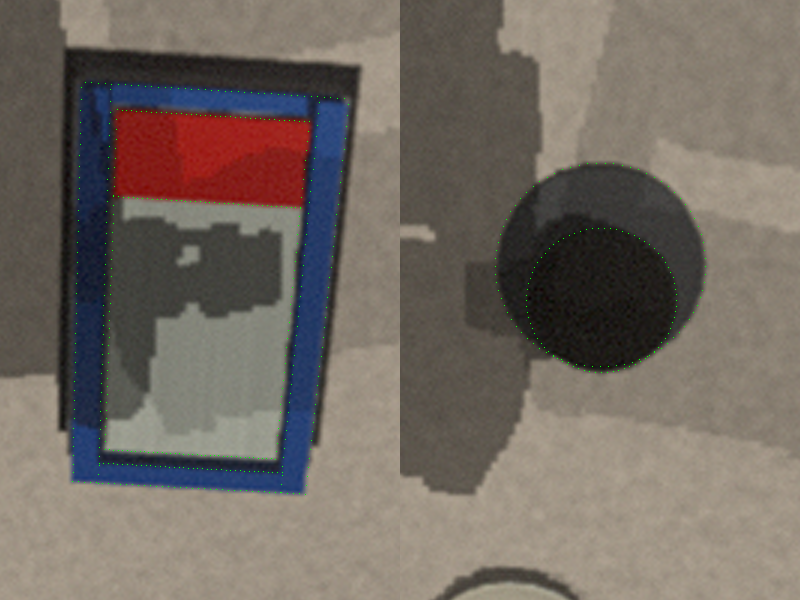

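Both fits now lie on the outlines: plate about 1 mm in front of the magazine's origin, post circle exact. Next I press and drag.

```bash
cat >> h.py <<'E'
MAGP=np.array([.6336,.222,-.062]); POSTP=np.array([.4488,.0337]); MICP=np.array([.599,-.212,.2127])
def w(p,x,y,z): return place(np.array([[x,y,z]]),p)[0]
def F(): return np.round(monitor.sense()['contact_force'],1)
E
python3 - <<'E'
from h import *
q=quat(np.pi/2+MAGP[2])
env.close_gripper(40)
env.reach([.5,.1,.2],q)
env.reach(w(MAGP,.035,0,.075),q); f0=F(); print(f0)
print(env.movel(w(MAGP,.035,0,.040),.02,guard=8),monitor.sense()['position'],F(),F()-f0)
env.hold(.2); z=monitor.sense()['position'][2]; print(F()-f0)
zt=z
for i in range(1,11):
    x=.035-.0047*i
    env.movel(w(MAGP,x,0,zt),.03)
    d=F()-f0; s=monitor.sense()['position']; print(i,np.round(s,4),round(zt,4),d)
    zt+=np.clip((d[2]-11)*.00008,-.0006,.0006)
s=monitor.sense();print(s['clock'])
f=grab('wrist','drag.png')
r,c=fit(f,PLATE(.047),[*w(MAGP,-.048,0,0)[:2],MAGP[2]]);print('plate',r,c)
E
```

```text
[-0.   0.1  0.8]
True [0.66861789 0.21987531 0.04711454] [-0.2 -0.   4.6] [-0.2 -0.1  3.8]
[-0.8 -0.5  4.5]
1 [0.6635 0.2202 0.0471] 0.0471 [-1.2 -0.4  2.1]
2 [0.6593 0.2205 0.0471] 0.0465 [-1.  -0.1  4.9]
3 [0.655  0.2208 0.0471] 0.046 [0.6 0.5 6.6]
4 [0.6506 0.2211 0.047 ] 0.0456 [ 1.  -0.7  8.7]
5 [0.646  0.2214 0.0471] 0.0455 [ 0.2 -0.4  8.8]
6 [0.6415 0.2217 0.0471] 0.0453 [ 0.8  0.2 10.1]
7 [0.6368 0.222  0.0471] 0.0452 [0.  0.9 9.9]
8 [0.6322 0.2223 0.0471] 0.0451 [ 1.1  0.5 10.4]
9 [0.6276 0.2226 0.047 ] 0.0451 [ 0.9 -0.3 10.3]
10 [0.623  0.2229 0.047 ] 0.045 [ 0.8 -0.5 10.8]
12.15
plate [ 0.5916395   0.22501864 -0.06202735] 1.1854585
```

Run:
```python
from h import *
f=grab('wrist')
ims=[]
r,c=fit(f,PLATE(.047),[.591,.225,-.062]);print(r,c)
im=overlay(f,[(PLATE(.047),r)],k=3);u,v=proj(f,[[*w(MAGP,-.05,0,.047)]])[0]*3
y=int(max(0,v-300));x=int(max(0,u-400));cv2.imwrite('pics/drag2.png',im[y:y+600,x:x+800])
```

```text
[ 0.5916227   0.22495245 -0.06344739] 1.1809669
```

View pics/drag2.png

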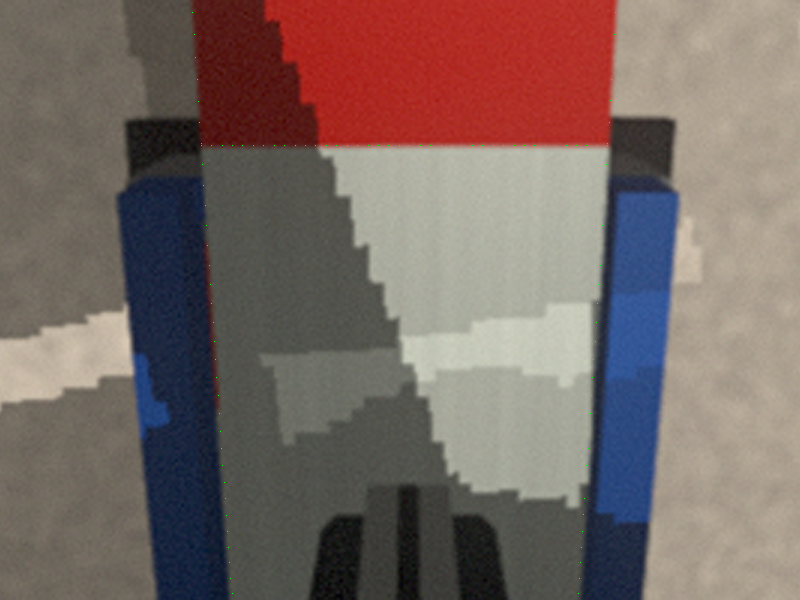

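Fit matches: red/grey boundary at y≈145, plate straight, overhang about 34 mm. I'll drag 8 mm more, lift, and grip the red end by its long edges.

Run:
```python
from h import *
q=quat(np.pi/2+MAGP[2])
env.movel(w(MAGP,-.020,0,.045),.03); print(F())
env.movel(w(MAGP,-.020,0,.10),.1)
f=grab('wrist'); p,c=fit(f,PLATE(.047),[*w(MAGP,-.050,0,0)[:2],MAGP[2]]); 
l=w([0,0,-MAGP[2]],*(p[:2]-MAGP[:2]),0); print('plate',p,c,'in mag',l)
np.save('plate.npy',p)
if c<1.3 and -.058<l[0]<-.042 and abs(l[1])<.003:
    q=quat(np.pi/2+p[2])
    env.release()
    env.movel(w(p,-.045,0,.11),.15,frame=q) if False else env.reach(w(p,-.045,0,.10),q)
    f0=F()
    print(env.movel(w(p,-.045,0,.023),.06,guard=8),F()-f0)
    env.close_gripper(60); s=monitor.sense(); print(s['finger_gap'],F()-f0,s['position'],s['clock'])
    g=grab('wrist','grip.png')
```

```text
[ 0.6 -1.1 12.6]
plate [ 0.58348076  0.2255362  -0.06287536] 0.73299986 in mag [-0.05024205  0.000424    0.        ]
False [0.6 0.3 0. ]
0.6828431368606727 [-0.5 -0.2  3.2] [0.53868415 0.22838745 0.02329619] 16.4083
```

Run:
```python
from h import *
p=np.load('plate.npy')
env.movel(w(p,-.045,0,.033),.03); print(F()); env.movel(w(p,-.045,0,.13),.12); s=monitor.sense();print(F(),s['finger_gap'],s['clock'])
f=grab('wrist');g=grab('scene')
z=.047+s['position'][2]-.023
r,c=fit(f,PLATE(z),p);print(r,c,p)
a=overlay(f,[(PLATE(z),r)]);u,v=proj(g,[[*p[:2],.15]])[0];b=g['frame'][int(v)-105:int(v)+105,int(u)-60:int(u)+60,::-1]
cv2.imwrite('pics/lift.png',np.hstack([a,cv2.resize(b,(240,420))]))
```

```text
[ 0.7 -0.5 -1.5]
[ 0.  -0.9 -0.4] 0.677806412709183 17.9
[ 0.58279324  0.22566377 -0.0789254 ] 2.2700677 [ 0.58348076  0.2255362  -0.06287536]
```

View pics/lift.png

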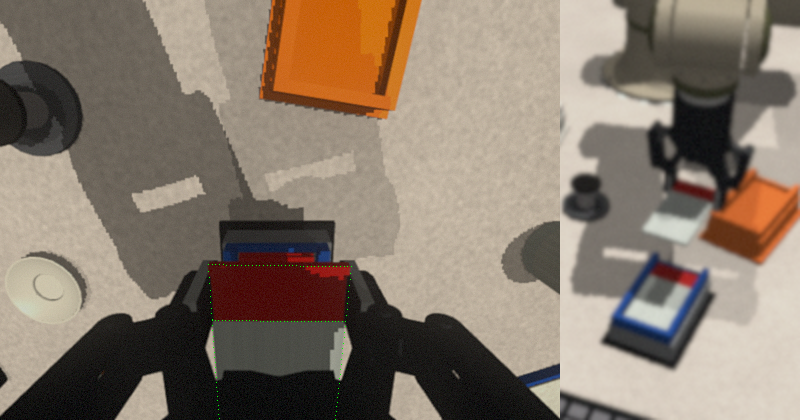

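The plate is held level at the red end, and the next plate with its red end still sits in the magazine. Now I carry it to the post and turn it half round.

Run:
```python
from h import *
psi=MICP[2]-np.pi; P=np.r_[POSTP,psi]; q=quat(psi+np.pi/2)
t=w(P,-.045,0,.13); print(t,np.round(kinematics.ik(t,q),2))
env.reach(t,q); s=monitor.sense();print(s['clock'],s['finger_gap'],s['position'])
env.movel(w(P,-.045,0,.045),.1); env.hold(.2); f0=F()
print(env.movel(w(P,-.045,0,.027),.015,guard=3),F()-f0,monitor.sense()['position'])
f=grab('top'); r,c=fit(f,PLATE(.054),P); print(r,c,monitor.sense()['clock'])
g=grab('scene');u,v=proj(g,[[*POSTP,.07]])[0]
a=cv2.resize(f['frame'][150:290,200:340,::-1],(400,400),interpolation=cv2.INTER_CUBIC)
b=cv2.resize(g['frame'][int(v)-50:int(v)+50,int(u)-50:int(u)+50,::-1],(400,400),interpolation=cv2.INTER_CUBIC)
cv2.imwrite('pics/post.png',np.hstack([a,b]))
```

```text
[0.4927859  0.04319949 0.13      ] [-0.15  0.35  1.72 -0.    1.06  1.21]
20.15 0.6791054238806172 [0.49285182 0.0433348  0.12999189]
True [1.  1.  5.8] [0.49278401 0.04321934 0.03044212]
[ 0.41887918 -0.03238727 -2.33354526] 1.6340979 22.3
```

View pics/post.png

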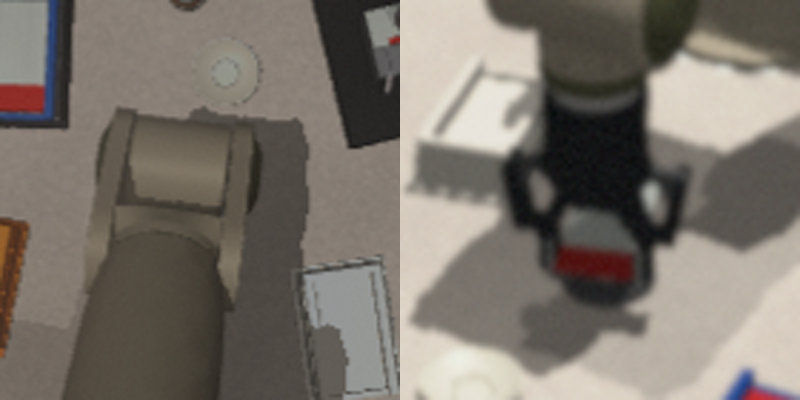

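Contact came at the predicted height (TCP 0.0304), and the scene view shows the plate over the post, level. Next: release, rise, turn the tool, and look at the plate.

Run:
```python
from h import *
psi=MICP[2]-np.pi; P=np.r_[POSTP,psi]
env.release(); env.movel(w(P,-.045,0,.13),.12)
q=quat(psi+1.5*np.pi); print(np.round(kinematics.ik(w(P,.0,0,.17),q),2))
env.reach(w(P,.03,0,.17),q)
f=grab('wrist'); r,c=fit(f,PLATE(.054),P); print(P,r,c,monitor.sense()['clock'],F())
np.save('plate2.npy',r)
cv2.imwrite('pics/post2.png',overlay(f,[(PLATE(.054),r)]))
```

```text
[-0.19  0.21  1.8  -0.    1.13 -1.97]
[ 0.4488      0.0337     -2.92889265] [ 0.45065311  0.03479394 -2.93920255] 0.6934909 26.475 [ 0.6 -0.5 -0.3]
```

View pics/post2.png

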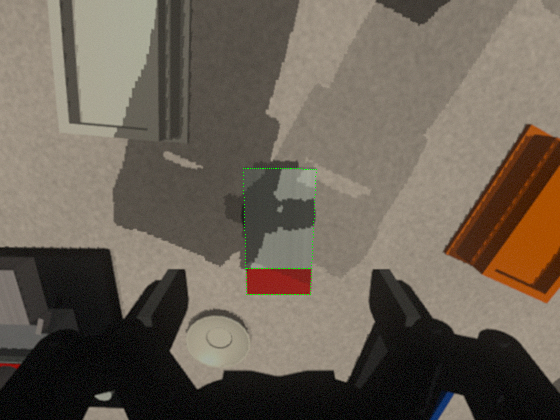

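The plate lies on the post within 2 mm of centre, and the outline fits. Now I grip the bare end, lift, and line up in front of the microscope.

Run:
```python
from h import *
r=np.load('plate2.npy'); q=quat(r[2]+1.5*np.pi)
env.reach(w(r,.045,0,.11),q); f0=F()
print(env.movel(w(r,.045,0,.030),.06,guard=6),F()-f0)
env.close_gripper(60); s=monitor.sense();print(s['finger_gap'],F()-f0,s['position'])
env.movel(w(r,.045,0,.040),.03); env.movel(w(r,.045,0,.12),.12)
q2=quat(MICP[2]+np.pi/2); t=w(MICP,-.135,0,.12)
env.reach(t,q2); env.movel(w(MICP,-.135,0,.05),.12); env.hold(.2)
s=monitor.sense();print(s['position'],s['finger_gap'],s['clock'],F())
f=grab('wrist');z=.054+s['position'][2]-.030
p,c=fit(f,PLATE(z),[*w(MICP,-.09,0,0)[:2],MICP[2]-np.pi]);m,cm=fit(f,MIC[:120],MICP)
print('plate',p,c,'mic',m,cm,'rel',w([0,0,-MICP[2]],*(p[:2]-MICP[:2]),0),p[2]-MICP[2]+np.pi)
cv2.imwrite('pics/pre.png',overlay(f,[(PLATE(z),p),(MIC,MICP)]))
```

```text
False [-0.2 -0.  -0.2]
0.6811459501460065 [-2.   0.1  5.6] [0.40670241 0.02571839 0.03033058]
[ 0.46735146 -0.24066757  0.0506905 ] 0.6783513346922752 31.9833 [ 0.4 -0.5 -0.3]
plate [ 0.50873132 -0.23152566 -2.93055781] 2.5319734 mic [ 0.62068001 -0.20740528  0.17784356] 3.2439468 rel [-9.23562895e-02 -2.99347246e-05  0.00000000e+00] -0.0016651600165262792
```

View pics/pre.png

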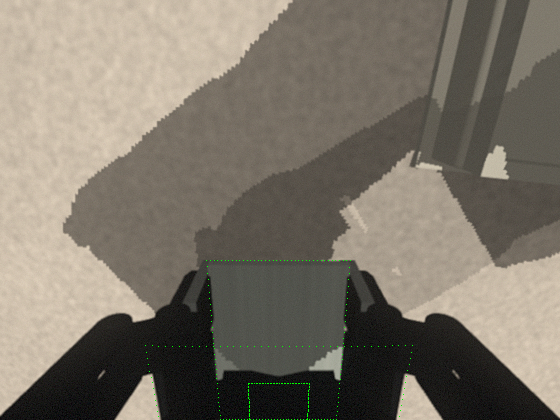

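The plate is aligned: lateral offset about 0, yaw error 0.002 rad, bare end at x≈-0.152 in the microscope frame. Now I lower it onto the tongue and slide it in, guarded.

Run:
```python
from h import *
def st(): 
    s=monitor.sense(); d=w([0,0,-MICP[2]],*(s['position'][:2]-MICP[:2]),s['position'][2]); return np.round(d,4),F(),round(s['clock'],2),round(s['finger_gap'],3)
f0=F()
print(env.movel(w(MICP,-.135,0,.029),.02,guard=2.5),*st())
z=monitor.sense()['position'][2]+.0004
for x in(-.115,-.095,-.075,-.055):
    g=env.movel(w(MICP,x,0,z),.04,guard=6); print(x,g,*st())
    if g: break
else:
    g=env.movel(w(MICP,-.036,0,z),.015,guard=5); print('end',g,*st())
```

```text
False [-1.349e-01 -1.000e-04  2.920e-02] [-0.4 -0.2  1.2] 33.23 0.682
-0.115 False [-0.1147 -0.      0.0296] [ 1.2 -0.1  1.5] 33.88 0.681
-0.095 False [-0.0945 -0.0001  0.0298] [ 1.2 -0.   3.9] 34.53 0.685
-0.075 True [-0.0898 -0.0001  0.0298] [2.2 1.4 4.3] 34.82 0.683
```

The guard tripped with the front about 10 mm inside the mouth, mostly from vertical pressure on the floor. I'll raise 1 mm and continue.

Run:
```python
from h import *
def st(): 
    s=monitor.sense(); d=w([0,0,-MICP[2]],*(s['position'][:2]-MICP[:2]),s['position'][2]); return np.round(d,4),F(),round(s['clock'],2),round(s['finger_gap'],3)
env.hold(.2);print(*st())
z=.0310; env.movel(w(MICP,-.0898,0,z),.02); env.hold(.2); print(*st())
for x in(-.075,-.060):
    g=env.movel(w(MICP,x,0,z),.03,guard=7); print(x,g,*st())
    if g: break
else:
    g=env.movel(w(MICP,-.036,0,z),.015,guard=5); print('end',g,*st()); env.hold(.2); print(*st())
```

```text
[-0.0902 -0.0002  0.0298] [1.9 1.5 4.5] 35.02 0.679
[-0.0901  0.0002  0.0307] [-0.1 -0.2  0.8] 35.47 0.679
-0.075 False [-0.075   0.0001  0.0309] [ 0.4 -0.  -0.4] 36.11 0.685
-0.06 False [-0.06    0.0001  0.0309] [-0.2  1.1  0.3] 36.76 0.684
end True [-0.0417  0.0001  0.0308] [-0.5 -0.3  4.5] 37.9 0.68
[-0.0417  0.0001  0.0308] [-0.3  0.3  5.8] 38.1 0.682
```

Run:
```python
from h import *
def st(): 
    s=monitor.sense(); d=w([0,0,-MICP[2]],*(s['position'][:2]-MICP[:2]),s['position'][2]); return np.round(d,4),F(),round(s['clock'],2),round(s['finger_gap'],3)
g=env.movel(w(MICP,-.036,0,.0308),.01,guard=5); print(g,*st())
g=env.movel(w(MICP,-.0415,0,.0300),.02); print(*st())
f=grab('wrist'); z=.054
p,c=fit(f,PLATE(z),[*MICP[:2],MICP[2]-np.pi]); print(w([0,0,-MICP[2]],*(p[:2]-MICP[:2]),0),p[2]-MICP[2]+np.pi,c)
im=overlay(f,[(PLATE(z)[:],np.r_[MICP[:2],MICP[2]-np.pi])]);g=grab('scene');u,v=proj(g,[[*MICP[:2],.07]])[0]
b=g['frame'][int(v)-60:int(v)+60,int(u)-34:int(u)+35,::-1]
cv2.imwrite('pics/in.png',np.hstack([im,cv2.resize(b,(240,420),interpolation=cv2.INTER_CUBIC)]))
```

```text
True [-0.0417  0.0001  0.0308] [-1.3 -0.2  3.5] 38.35 0.683
[-0.0417  0.0001  0.0307] [-5.   0.8 10.3] 38.6 0.68
[0.00121777 0.00030737 0.        ] -0.00359135752850559 2.5132065
```

View pics/in.png

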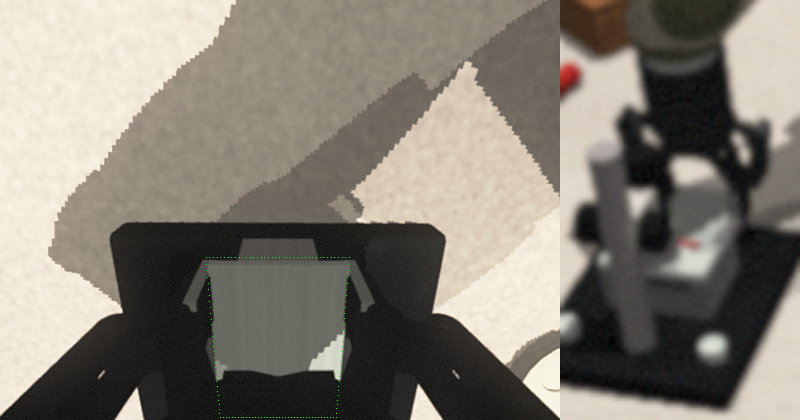

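Seen from above the tongue's front face (y 237–262), the plate's bare end coincides with the nominal home outline (y≈260), and the arm stopped at a repeatable contact. I'll release, then nudge the end face with closed fingertips to confirm it is against the stop.

Run:
```python
from h import *
def st(): 
    s=monitor.sense(); d=w([0,0,-MICP[2]],*(s['position'][:2]-MICP[:2]),s['position'][2]); return np.round(d,4),F(),round(s['clock'],2)
env.movel(w(MICP,-.0417,0,.0308),.02); print(*st())
env.release(); env.movel(w(MICP,-.0417,0,.10),.12); 
env.movel(w(MICP,-.095,0,.10),.15)
f=grab('wrist');p,c=fit(f,PLATE(.054)[:120],[*MICP[:2],MICP[2]-np.pi]);print('rel',w([0,0,-MICP[2]],*(p[:2]-MICP[:2]),0),p[2]-MICP[2]+np.pi,c)
env.close_gripper(40); env.movel(w(MICP,-.095,0,.0515),.1); env.hold(.2);print(*st())
g=env.movel(w(MICP,-.064,0,.0515),.015,guard=4); print(g,*st()); env.hold(.2); print(*st())
```

```text
[-0.0418  0.0001  0.0308] [-1.2  0.   3.5] 38.95
rel [0.00321942 0.00038926 0.        ] -0.00709547987658965 2.4015732
[-0.0948 -0.0003  0.0521] [ 0.5 -0.2  0.4] 42.23
True [-0.0683  0.0001  0.0513] [-2.2 -0.2  4.3] 43.83
[-0.0683  0.0001  0.0512] [-1.8 -1.5  4.9] 44.03
```

Run:
```python
from h import *
env.movel(w(MICP,-.095,0,.0515),.05); env.movel(w(MICP,-.095,0,.15),.15)
env.reach(w(MICP,-.08,0,.2),quat(MICP[2]+np.pi/2)); env.hold(.2)
f=grab('wrist');H=np.r_[MICP[:2],MICP[2]-np.pi]
m,cm=fit(f,MIC[:120],MICP); E=np.vstack([seg((.06,-.03,.054),(.06,.03,.054)),seg((.06,.03,.054),(.02,.03,.054)),seg((.06,-.03,.054),(.02,-.03,.054))])
p,c=fit(f,E,H); print('mic',m,cm,'rel',w([0,0,-m[2]],*(p[:2]-m[:2]),0),p[2]-m[2]+np.pi,c,monitor.sense()['clock'],F())
im=overlay(f,[(E,H),(MIC,MICP)],k=4);u,v=proj(f,[w(MICP,-.03,0,.05)])[0]*4
y=int(max(0,v-300));x=int(max(0,u-400));cv2.imwrite('pics/home.png',im[y:y+600,x:x+800])
```

```text
mic [ 0.59726812 -0.21319587  0.21026362] 1.5911623 rel [0.00463611 0.00052641 0.        ] -0.018655014526521185 0.45157418 46.1 [-1.5  0.  -0.4]
```

View pics/home.png

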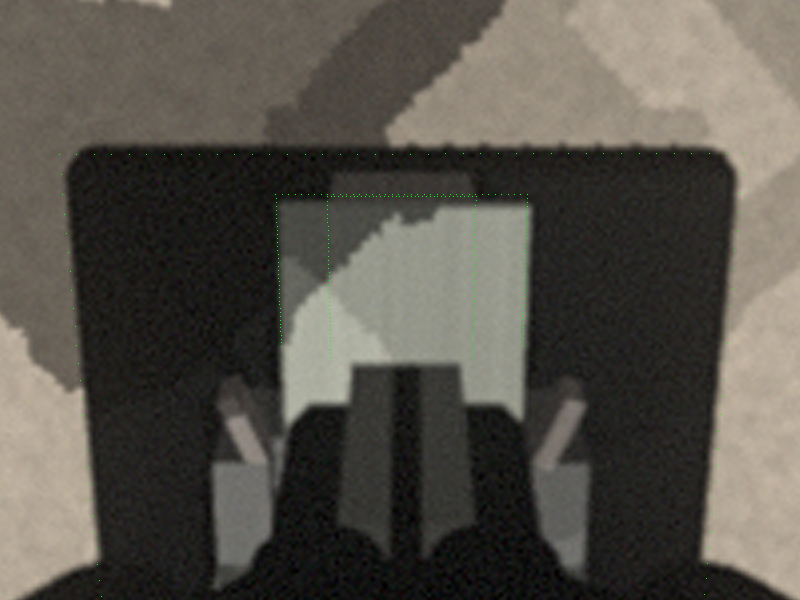

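Run:
```python
from h import *
f=grab('wrist');u,v=proj(f,[w(MICP,-.03,0,.05)])[0]*4
y=int(max(0,v-300));x=int(max(0,u-400))
def X(px,z):
    a=unproj(f,(np.array(px)+[x,y])/4-.5,z)-np.r_[MICP[:2],0]; c,s=np.cos(MICP[2]),np.sin(MICP[2]); return np.round(np.c_[a[:,0]*c+a[:,1]*s,-a[:,0]*s+a[:,1]*c]*1000,1).tolist()
print('base front',X([[400,148]],.022),'plate end',X([[277,201],[400,205],[530,206]],.054))
print('guide tips top',X([[232,380],[570,380],[222,402],[585,402]],.062),'block front edge',X([[215,463],[270,463],[540,463],[590,463]],.062))
print('base sides',X([[72,250],[733,250]],.022))
# edge profiles
g=f['frame'].astype(int)
for xx in(290,400,500):
    col=(xx+x)//4; rows=range((y+140)//4,(y+240)//4); print(xx,[(r*4-y,int(g[r,col-1:col+2].sum(-1).mean())) for r in rows])
```

```text
base front [[-61.7, -0.6]] plate end [[-58.4, -30.0], [-57.3, -0.6], [-57.0, 30.6]]
guide tips top [[-14.9, -41.7], [-14.7, 40.9], [-8.9, -44.4], [-8.6, 44.8]] block front edge [[8.3, -47.0], [8.3, -33.3], [8.5, 34.3], [8.5, 46.8]]
base sides [[-33.2, -89.2], [-32.7, 89.2]]
290 [(138, 204), (142, 185), (146, 112), (150, 72), (154, 59), (158, 52), (162, 66), (166, 75), (170, 61), (174, 48), (178, 62), (182, 70), (186, 56), (190, 62), (194, 78), (198, 98), (202, 172), (206, 209), (210, 212), (214, 209), (218, 223), (222, 213), (226, 217), (230, 210), (234, 214)]
400 [(138, 412), (142, 336), (146, 202), (150, 98), (154, 74), (158, 75), (162, 78), (166, 76), (170, 90), (174, 152), (178, 162), (182, 165), (186, 155), (190, 152), (194, 158), (198, 169), (202, 194), (206, 201), (210, 244), (214, 335), (218, 369), (222, 419), (226, 443), (230, 450), (234, 444)]
500 [(138, 409), (142, 376), (146, 236), (150, 103), (154, 70), (158, 90), (162, 95), (166, 83), (170, 87), (174, 100), (178, 106), (182, 98), (186, 105), (190, 106), (194, 98), (198, 125), (202, 228), (206, 366), (210, 440), (214, 455), (218, 460), (222, 456), (226, 447), (230, 451), (234, 455)]
```

Heights and sightlines here give mixed ±2 mm offsets (base front reads -61.7, block +8.4), so I'll re-measure from the exact pose where the microscope was fitted, so the camera bias cancels.

Run:
```python
from h import *
import pickle
env.reach([.56,-.22,.24],quat(np.pi/2)); env.hold(.2)
f=grab('wrist');f1=pickle.load(open('d1.pkl','rb'))['mic'][0]
E=np.vstack([seg((.06,-.03,.054),(.06,.03,.054)),seg((.06,.03,.054),(.02,.03,.054)),seg((.06,-.03,.054),(.02,-.03,.054))])
H=np.r_[MICP[:2],MICP[2]-np.pi]
for z in(.052,.054,.056):
    E[:,2]=z;p,c=fit(f,E,H);print(z,'rel',w([0,0,-MICP[2]],*(p[:2]-MICP[:2]),0),p[2]-H[2],c)
T=MIC[120:]
B=MIC[:120];G=np.vstack([seg((.005,y,.062),(.005,y+.01*np.sign(y),.062)) for y in(-.035,.035)])
for n,M in(('base',B),('base+tongue',MIC),('tongue',T)): print(n,fit(f1,M,MICP))
E[:,2]=.054
a=overlay(f1,[(MIC,MICP),(G,MICP)],k=3);b=overlay(f,[(E,H),(G,MICP)],k=3);u,v=proj(f,[w(MICP,-.02,0,.05)])[0]*3
y,x=int(v)-300,int(u)-200;cv2.imwrite('pics/cmp.png',np.hstack([a[y:y+600,x:x+400],b[y:y+600,x:x+400]]));print(monitor.sense()['clock'],F())
```

```text
0.052 rel [0.00293218 0.00023203 0.        ] -0.010050856025201504 0.46107146
0.054 rel [0.00250671 0.00047351 0.        ] -0.004753162245339393 0.3935662
0.056 rel [0.0021946 0.0005378 0.       ] -0.005789911000188219 0.36153063
base (array([ 0.59948184, -0.21166178,  0.20924376]), np.float32(0.7799879))
base+tongue (array([ 0.5988151 , -0.21203126,  0.21315632]), np.float32(0.7629754))
tongue (array([ 0.59722279, -0.21244875,  0.20977219]), np.float32(0.33224645))
46.7583 [-1.1 -0.3 -0.6]
```

Picture limit reached, so I continue with numbers. The plate end reads 2.5 mm deeper than nominal, so I'll check whether MICP is biased towards the robot, using clean edges (wall front at x=5, bridge front at x=35) sampled along the microscope's x.

Run:
```python
from h import *
import pickle
f1=pickle.load(open('d1.pkl','rb'))['mic'][0]; f=grab('wrist')
def prof(f,x0,x1,ys,z,thr=12):
    xs=np.arange(x0,x1,.0005); I=f['frame'].astype(np.float32).mean(2); P=[]
    for y in ys:
        px=proj(f,[w(MICP,x,y,z) for x in xs]).astype(np.float32); P.append(cv2.remap(I,px[None,:,0].copy(),px[None,:,1].copy(),cv2.INTER_LINEAR)[0])
    p=np.median(P,0); d=cv2.GaussianBlur(np.gradient(p)[None],(7,1),0)[0]
    return [(round(xs[i]*1e3,1),round(float(d[i]),1)) for i in range(1,len(d)-1) if abs(d[i])>1.5 and abs(d[i])>=abs(d[i-1]) and abs(d[i])>abs(d[i+1])]
for n,g in(('before',f1),('now',f)):
    print(n,'wall front L',prof(g,-.01,.025,np.linspace(.036,.044,9),.062),'R',prof(g,-.01,.025,np.linspace(-.044,-.036,9),.062))
    print('  bridge front',prof(g,.02,.05,np.linspace(-.025,.025,21),.070),'base front',prof(g,-.075,-.05,np.r_[np.linspace(-.08,-.045,9),np.linspace(.045,.08,9)],.022))
    print('  tongue/plate end',prof(g,-.072,-.045,np.linspace(-.013,.013,9),.05 if n=='before' else .054),' outer',prof(g,-.072,-.045,np.r_[np.linspace(-.028,-.021,5),np.linspace(.021,.028,5)],.054))
```

```text
before wall front L [(np.float64(1.0), -1.8), (np.float64(5.0), -5.8), (np.float64(8.5), 7.9)] R [(np.float64(-8.5), 3.1), (np.float64(5.0), -3.5), (np.float64(8.5), 2.6)]
  bridge front [(np.float64(29.5), -9.9), (np.float64(34.0), 2.9), (np.float64(37.5), 6.1), (np.float64(40.0), -4.1), (np.float64(45.5), 5.1)] base front [(np.float64(-68.5), 3.5), (np.float64(-59.5), -21.2)]
  tongue/plate end [(np.float64(-64.0), -12.7), (np.float64(-60.0), 6.0), (np.float64(-55.0), 1.5)]  outer [(np.float64(-67.5), 3.4), (np.float64(-64.5), -15.6)]
now wall front L [(np.float64(-9.0), 8.0), (np.float64(4.5), -6.5), (np.float64(8.5), 7.6)] R [(np.float64(-8.0), 2.2), (np.float64(5.0), -3.6), (np.float64(8.0), 2.6)]
  bridge front [(np.float64(28.5), -14.6), (np.float64(34.5), 3.7), (np.float64(37.0), 3.8), (np.float64(39.5), -2.5)] base front [(np.float64(-68.5), 2.8), (np.float64(-59.5), -19.7), (np.float64(-55.0), 1.5)]
  tongue/plate end [(np.float64(-65.0), -11.8), (np.float64(-60.5), 5.3), (np.float64(-57.5), 3.2)]  outer [(np.float64(-70.0), 4.3), (np.float64(-65.0), -15.2), (np.float64(-57.5), 11.3)]
```

Edges put MICP about 2.5–3.5 mm too near the robot, so the plate's end reads home within ±1 mm. The first push force was mostly vertical, so I'll regrip and push once more, watching the force along the slot.

Run:
```python
from h import *
ax=np.array([np.cos(MICP[2]),np.sin(MICP[2])])
def st(): 
    s=monitor.sense(); d=w([0,0,-MICP[2]],*(s['position'][:2]-MICP[:2]),s['position'][2]); F_=s['contact_force']; return np.round(d,4),'Fax',round(float(F_[:2]@ax),1),'Fz',round(float(F_[2]),1),round(s['clock'],2)
q=quat(MICP[2]+np.pi/2)
env.release(); env.reach(w(MICP,-.043,0,.10),q); g=env.movel(w(MICP,-.043,0,.0308),.08,guard=6); print(g,*st())
if not g:
    env.close_gripper(40); env.hold(.2); print(*st())
    env.movel(w(MICP,-.043,0,.0314),.02); print(*st())
    for i in range(1,9):
        env.movel(w(MICP,-.043+.0005*i,0,.0314),.01); r=st(); print(*r)
        if r[2]<-9: break
```

```text
False [-0.0427 -0.0003  0.0313] Fax 0.1 Fz 0.0 49.23
[-0.0428 -0.0002  0.0315] Fax -1.8 Fz 5.9 49.79
[-0.0429 -0.0001  0.0315] Fax 0.1 Fz 3.4 50.04
[-0.0428 -0.0001  0.0315] Fax -4.4 Fz 5.3 50.29
[-0.0428 -0.0001  0.0315] Fax -8.1 Fz 6.3 50.54
[-0.0427 -0.0001  0.0315] Fax -10.6 Fz 9.0 50.79
```

Axial force rises to 10.6 N within 0.2 mm, so the plate is already hard against the stop. Next: ease off, release, withdraw, final check.

Run:
```python
from h import *
env.movel(w(MICP,-.0424,0,.0312),.02); env.release()
env.movel(w(MICP,-.043,0,.11),.12); env.reach([.56,-.22,.24],quat(np.pi/2)); env.hold(.3)
f=grab('wrist'); H=np.r_[MICP[:2],MICP[2]-np.pi]
E=np.vstack([seg((.06,-.03,.054),(.06,.03,.054)),seg((.06,.03,.054),(.02,.03,.054)),seg((.06,-.03,.054),(.02,-.03,.054))])
p,c=fit(f,E,H);print('rel',w([0,0,-MICP[2]],*(p[:2]-MICP[:2]),0),p[2]-H[2],c,F(),monitor.sense()['clock'])
a=cv2.imread('pics/top0.png').astype(int);b=grab('top')['frame'][:,:,::-1].astype(int)
d=(np.abs(a-b).max(2)>45).astype(np.uint8);n,_,s,ce=cv2.connectedComponentsWithStats(cv2.morphologyEx(d,cv2.MORPH_OPEN,np.ones((3,3),np.uint8)))
print([s[i].tolist() for i in range(1,n) if s[i,4]>15])
job.hand_in()
```

```text
rel [0.00242354 0.000369   0.        ] -0.002235032550774285 0.39514938 [ 0.4 -0.8 -0. ] 53.175
[[367, 133, 11, 15, 89], [356, 155, 5, 10, 41], [362, 154, 11, 21, 152], [422, 157, 4, 6, 22], [345, 164, 9, 6, 44], [342, 171, 11, 17, 129], [354, 172, 9, 14, 87], [376, 175, 37, 35, 559], [358, 188, 6, 5, 26], [335, 199, 4, 5, 16], [348, 200, 6, 6, 27], [320, 205, 28, 37, 322], [385, 218, 9, 11, 56], [378, 231, 10, 16, 79], [222, 232, 125, 97, 4874], [374, 248, 5, 9, 27], [363, 258, 12, 22, 86], [194, 276, 23, 28, 199], [121, 285, 70, 58, 1987], [347, 288, 13, 20, 91], [226, 325, 27, 18, 190], [336, 328, 5, 6, 18], [227, 334, 94, 86, 3402], [45, 336, 84, 84, 3261], [326, 336, 21, 21, 217], [22, 350, 8, 9, 54], [327, 358, 18, 35, 147], [288, 379, 8, 5, 29], [14, 384, 42, 36, 846], [290, 384, 24, 13, 116], [317, 396, 9, 24, 109], [3, 402, 9, 9, 61]]
the job is handed in; nothing more can be done
```

The plate is in the microscope's slot, red end first and against the stop, and I handed the job in at about 53 s of the 72 s allowed.

**What I did:** I dragged the top plate out over the lip to about 42 mm of overhang, pressing with about 10 N. I pinched the red end, turned the plate half round and laid it on the post, about 2 mm off centre. I then gripped the bare end and slid it into the slot.

**Checks that passed:**
- **Home against the stop:** in a last gripped push, the force along the slot rose to 10.6 N within about 0.2 mm of movement, so it is on a hard stop.
- **Stays put:** after release the plate's measured position was the same as before that push, to within 0.1 mm. The yaw error was about 0.002 rad and the tool read no contact.
- **Lower plates:** the picture taken after the lift showed the next plate still in the magazine. I did not look again after that, and never saw the lowest plate directly.

**Checks that disagreed or were weak:**
- **Insertion depth:** the camera put the plate 2.4 mm deeper than my fitted home position. I take that as my microscope fit sitting about 2.5–3.5 mm too near the robot, because the slot edges were offset the same way.
- **Push forces:** the guards during the first insertion and the fingertip nudge tripped mostly on vertical force, which is why I repeated the push.
- **Bystanders:** the before/after top-view difference mostly shows the arm and its shadows. It confirms little about the bystanders, though no guarded move met anything unexpected away from the slot.

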